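# Put the bottle opener in the showcase and shut its sliding pane

## Robot

A 7-joint arm with a two-finger parallel gripper is mounted at the origin on the work surface. World frame = base frame: x ahead of the robot, y to its left, z up, the work surface at z = 0. Lengths are in m, angles in rad, forces in N, time in s.
With the tool pointing down it reaches from about 0.35 to 0.9 m from the base axis. Payload 19.9 kg.
Tool frame: the origin (TCP) lies between the finger pads; the fingertips stand 19 mm ahead of it and the grasp point (between the pads) is the TCP; z points along the fingers, y is the direction in which the jaws open and shut (so a half turn about z gives the same grasp; the last joint's range is limited). The gripper opens to 94 mm and grips with 3 to 60 N. Pads are 16 mm wide; open, the fingers measure 119 mm over their backs; the gripper's body (75 mm by 177 mm) begins 78 mm behind the grasp point.
Start: joints at [1.25, 0.417, -0.01, 1.614, 0.005, 1.111, -0.053], TCP at [0.172, -0.601, 0.224] pointing down, gripper open.
Joint ranges: [-2.81, 2.81], [-0.39, 2.02], [-1.27, 1.25], [0.06, 2.57], [-1.19, 4.33], [0.19, 2], [-2.82, 2.82]. Speed limits (rad/s): [1.89, 1.89, 2.39, 2.39, 3.01, 3.01, 3.01].

## Interface

Orientations are given as a 3x3 rotation matrix whose columns are the frame's x, y, z axes.
In Python, from rig import robot gives the robot as it stands. Calls block until the motion is done:
- robot.move_ptp(position, orientation): joint-space move of the TCP to a pose.
- robot.move_linear(position, velocity=0.15, frame=None, threshold=None): straight line of the TCP; frame=None keeps the orientation; velocity is the mean speed in m/s. With threshold (N) it stops when the force on the tool has changed by that much, and returns True; else False.
- robot.goto_joints(angles): joint-space move.
- robot.gripper_to(opening): finger opening in m; the grip force is fixed at half the most; returns when the fingers have stopped.
- robot.pause(seconds).
- robot.ik(position, orientation): joint angles nearest the present ones, or None.
- robot.get_state(): the state.
- robot.grab_frame(name): name is "side" or "top"; returns the picture (480x640x3 uint8, red, green, blue); there is no depth.
- robot.camera_info(name): a dict with "fx", "fy", "cx", "cy" (pixels), "rvec" (rotation vector, rad) and "tvec" (3), from world to camera coordinates, as OpenCV has them. Camera axes: x right, y down, z forward; pixel columns grow to the right and rows downward; lengths in m; the calibration is good to about 2 mm. A picture is of the moment at which its call begins. camera_info takes no time and is no camera call.
A pose or a line that the arm cannot do raises robot.PlanningError and nothing moves.
- robot.sign_off(): hands the job in, once; it reports no verdict.
The state is a dict: "time": time; "qpos": joint angles; "joint_vel": joint speeds; "effort": joint torques, N m; "ee_pos": TCP position; "tool_rot": TCP orientation; "force": force on the tool from outside, world axes, zero at the start; "moment": the same for the moment, N m; "opening": finger opening in m.
Only numpy, scipy, OpenCV 4.12 (cv2) and the standard library are available. Lean on these libraries where they do the work, as an engineer would, in place of code of your own. Each camera call takes 0.05 s, during which the arm holds its last target.

## Task

One forged bottle opener is still lying out on the counter: lay it down (do not drop it) on the blue felt in the open bay of the showcase, beside the coat hook and lying the same way as it. Then slide the glass pane shut, all the way home, so that its roller catch snaps in and holds it. Leave the coat hook, the horseshoe and the bell where they are.

Things in the scene. Friction and masses are not known exactly. Their poses are not given: they have to be found in the camera images.
- showcase: Flat counter showcase, fixed: dark wood tray 240 mm (its x) by 485 mm (its y, -255 to +230 mm), 66 mm high over the aluminium tracks along its two long sides. Origin on the counter, z up; y = 0 is the cross bar between two bays. The +y bay is under a fixed pane (top 49 mm); the -y bay (inside: y -215 to -6 mm, x -108 to +108 mm) has the sliding pane and starts open.
- bay (a point): Middle of the free part of the open bay, on the blue felt (10 mm above the counter), at showcase x = -35, y = -115 mm; axes as the showcase. The felt is clear from x = -108 to about +55 mm, where the coat hook begins; the bay's walls rise 36 to 56 mm above it.
- catch (a point): Brass double roller catch, 70 by 23 mm, on the showcase's -y end block, at x = 0, y = -234 mm; this point is at its top, 67 mm above the counter. Two spring rollers face each other across a gap; the brass strike on the pane's leading edge snaps in between them.
- pane (a joint): Opening of the sliding glass pane, m: 0 = home against its end stops, 0.205 = fully open, over the fixed pane. It closes to the showcase's -y. Friction about 1.5 N. At about 16 to 8 mm the strike spreads the catch's rollers, which takes about 9 N; under about 5 mm they snap in, draw the pane home and hold it. Left short of that it stays ajar.
- pane_pull (a point): Middle of the pane's brass pull: a bar 10 mm thick, 90 mm long along the showcase's x, on a post at each end, 97 mm above the counter, at showcase y = -193 mm + opening; axes as the showcase. The pane is a dark frame, 212 by 235 mm, 53 to 61 mm above the counter, its leading edge 27 mm beyond the pull to -y.
- opener: Forged bottle opener of bright steel, 137 mm long, lying flat on the counter. Origin at the middle of its underside; x along its length: a straight bar handle 14 mm wide and 12 mm high from x = -72 to +18 mm, then a ring head 50 mm across and 10 mm thick, centred at x = +40 mm. 180 g on average, balanced near the origin.
- opener_grip (a point): Point on the opener's handle at its balance point, 6 mm above its underside; axes as the opener. The handle is 14 mm wide here (along y).
- coat_hook: Forged black coat hook, a plate 150 mm by 24 mm with two prongs, 31 mm high, lying on the felt at the +x side of the open bay (about showcase x = +72 mm). Origin under the middle of the plate; x along its length, which lies along the showcase's y.
- horseshoe: Black horseshoe, about 100 by 95 mm and 10 mm thick, lying flat on the counter near the opener. Origin at the middle of its underside.
- table_bell: Brass hand bell with a wooden handle, 88 mm across, 146 mm high, standing on the counter. Origin at the centre of its underside, z up.
There are look-alikes about, which are no part of the job. Several things look just like the opener: the one meant starts nearest to the robot's base.

How it is judged:
By the outcome, as a careful person would: the job done as asked, in the order asked, and still so for the second after the job is handed in, with the robot touching nothing.
It also fails if it takes over 54 s, if anything falls off the work surface, if the arm or the gripper's body presses on something with over 40 N, if the wrist force passes 120 N, or if a joint passes its speed limit or range.

## Working session

There is one attempt and no reset: what is moved stays moved. The work goes in short steps, each a Python script; the robot and the scene stay as the last script left them, time stands still between calls to the robot, and variables do not carry over. Pictures are saved under pics/ and viewed, and the job is handed in when it is done.

```bash
mkdir -p pics; ls; cat > h.py <<'E'
import numpy as np, cv2
from rig import robot
def cam(n):
    c=robot.camera_info(n); K=np.array([[c['fx'],0,c['cx']],[0,c['fy'],c['cy']],[0,0,1.]])
    R=cv2.Rodrigues(np.array(c['rvec'],float))[0]; return K,R,np.array(c['tvec'],float).ravel()
def ray(n,uv):
    K,R,t=cam(n); d=R.T@np.linalg.solve(K,np.array([uv[0],uv[1],1.])); return -R.T@t,d
def onz(n,uv,z):
    o,d=ray(n,uv); return o+d*(z-o[2])/d[2]
def proj(n,p):
    K,R,t=cam(n); q=K@(R@np.asarray(p,float)+t); return q[:2]/q[2]
def snap(n,name):
    f=robot.grab_frame(n); cv2.imwrite('pics/'+name,cv2.cvtColor(f,cv2.COLOR_RGB2BGR)); return f
E
python3 - <<'E'
from h import *
for n in('top','side'):
    snap(n,n+'0.png'); K,R,t=cam(n); print(n,K[0,0],-R.T@t,R[2])
E
```

```text
pics
top 513.8338304893535 [ 0.38127955 -0.04047164  1.53716053] [ 0.11528067  0.01011664 -0.99328144]
side 479.0983184159925 [ 0.46323778 -1.13114175  0.72603788] [ 0.08275734  0.86082904 -0.50212009]
```

View pics/top0.png

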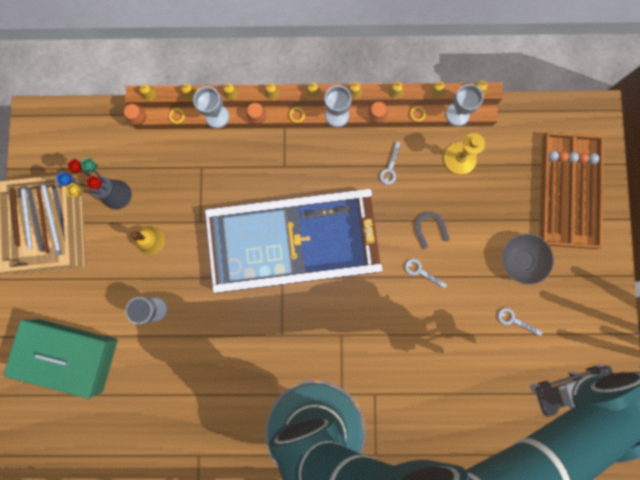

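View pics/side0.png

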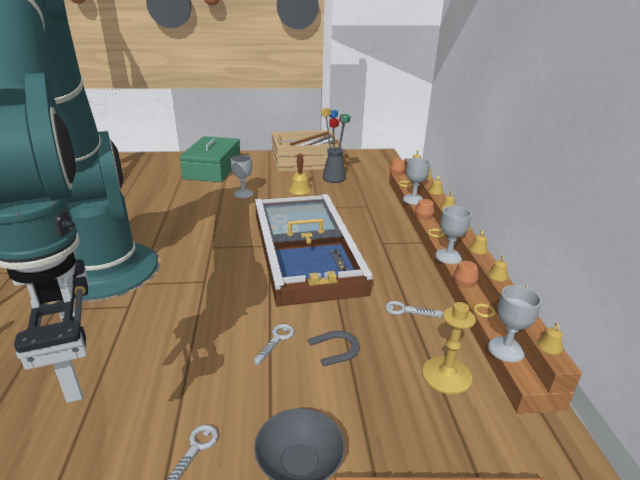

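Top view shows three opener-like things, at about (425,272), (520,321) and (390,163). The showcase is at (295,240). I'll measure each one and crop them.

```bash
python3 - <<'E'
from h import *
f=cv2.imread('pics/top0.png')
g=cv2.cvtColor(f,cv2.COLOR_BGR2HSV)
print('base px',proj('top',[0,0,0]))
m=((g[...,1]<70)&(g[...,2]>95)).astype(np.uint8)
for nm,(x0,y0,x1,y1) in dict(A=(398,252,455,295),B=(490,300,550,340),C=(372,135,408,190)).items():
    mm=np.zeros_like(m); mm[y0:y1,x0:x1]=m[y0:y1,x0:x1]
    n,l,s,c=cv2.connectedComponentsWithStats(mm,connectivity=8)
    k=1+np.argmax(s[1:,4]); ys,xs=np.where(l==k)
    P=np.array([onz('top',(x,y),.006)[:2] for x,y in zip(xs,ys)])
    mu=P.mean(0); w,v=np.linalg.eigh(np.cov((P-mu).T)); a=v[:,1]; q=(P-mu)@a; b=(P-mu)@v[:,0]
    if np.std(b[q>0])<np.std(b[q<0]): a=-a; q=-q
    print(nm,s[k],'mean',mu,'axis deg',np.degrees(np.arctan2(a[1],a[0])),'len',np.ptp(q),'mid',mu+a*(q.max()+q.min())/2,'wid',np.ptp(b),'dist',np.linalg.norm(mu))
t=cv2.resize(f[240:345,395:555],None,fx=4.5,fy=4.5,interpolation=cv2.INTER_CUBIC);cv2.imwrite('pics/cropA.png',t)
t=cv2.resize(f[180:300,195:395],None,fx=4,fy=4,interpolation=cv2.INTER_CUBIC);cv2.imwrite('pics/cropS.png',t)
E
```

```text
base px [315.21339145 431.64166099]
A [405 258  42  30 360] mean [ 0.45873297 -0.31836711] axis deg 58.263396756402294 len 0.1384308793639361 mid [ 0.45206477 -0.32914843] wid 0.05095429118936541 dist 0.558384769216257
B [498 308  44  28 360] mean [ 0.31393226 -0.58957708] axis deg 62.8998769391679 len 0.13831090809025065 mid [ 0.30840804 -0.60037229] wid 0.05029326503876336 dist 0.6679480493430836
C [379 142  21  43 347] mean [ 0.77875838 -0.23045911] axis deg 162.30750480014237 len 0.1383512569302444 mid [ 0.79189384 -0.23464927] wid 0.05168051265198381 dist 0.8121428583756933
```

View pics/cropA.png

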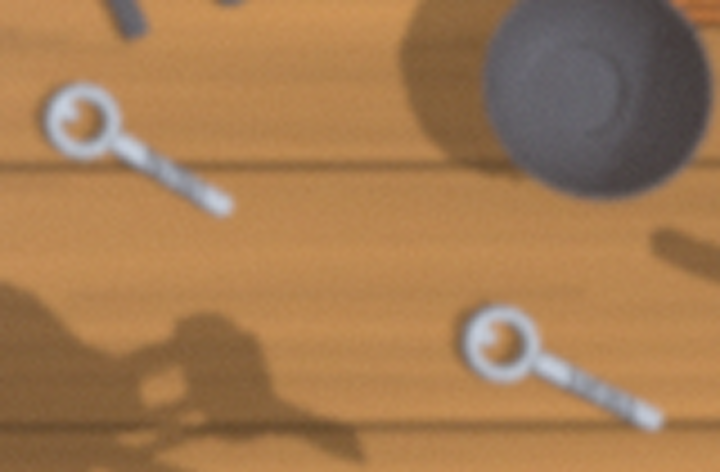

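View pics/cropS.png

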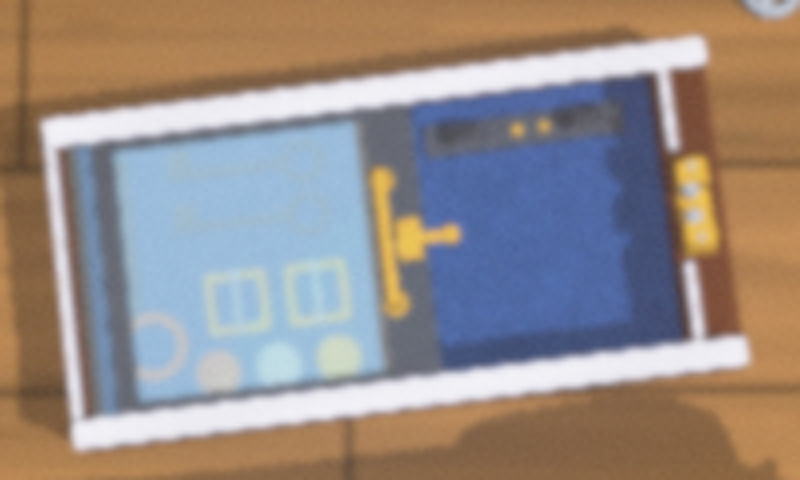

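A = (425,272) is 0.56 m from the base, B = (520,321) is 0.67 m and C = (390,163) is 0.81 m. All three measure 138 mm long and 51 mm wide. A is nearest, so A is the one meant, and the crop shows it as an opener with its ring at upper left. Next is the showcase pose, checked in the side view.

```bash
python3 - <<'E'
from h import *
f=cv2.imread('pics/top0.png'); g=cv2.cvtColor(f,cv2.COLOR_BGR2HSV)
m=np.zeros(f.shape[:2],np.uint8); m[180:300,195:395]=((g[...,1]<45)&(g[...,2]>170))[180:300,195:395]
n,l,s,c=cv2.connectedComponentsWithStats(m)
m=np.isin(l,[k for k in range(1,n) if s[k,4]>60])
ys,xs=np.where(m); P=np.array([onz('top',(x,y),.066)[:2] for x,y in zip(xs,ys)],np.float32)
r=cv2.minAreaRect(P*1000); print(r,s[1:][s[1:,4]>60].tolist())
b=cv2.boxPoints(r)/1000; print(b)
# long axis
e=[b[1]-b[0],b[2]-b[1]]; L=max(e,key=np.linalg.norm); L=L/np.linalg.norm(L); L=L if L[1]>0 else -L
X=np.array([L[1],-L[0]]); O=np.array(r[0])/1000+0.0125*L
print('O',O,'X',X,'Y',L)
np.save('sc.npy',np.array([O,X,L]))
W=lambda x,y,z:np.r_[O+X*x+L*y,z]
sd=cv2.imread('pics/side0.png'); tp=f.copy()
for p in [(.12,-.255,.066),(-.12,-.255,.066),(.12,.23,.066),(-.12,.23,.066),(0,-.234,.067),(0,.012,.097),(-.045,.012,.097),(.045,.012,.097),(-.035,-.115,.01),(.055,-.115,.01),(-.108,-.006,.01)]:
    for n,i in(('side',sd),('top',tp)):
        u=proj(n,W(*p)); cv2.circle(i,tuple(int(round(k)) for k in u),1,(0,0,255),-1)
a=np.radians(58.26);A=np.array([np.cos(a),np.sin(a)]);G=np.array([.45206,-.32915])+.0035*A
for q in(-.072,0,.04,.065):
    for n,i in(('side',sd),('top',tp)):
        u=proj(n,np.r_[G+A*q,.006]); cv2.circle(i,tuple(int(round(k)) for k in u),1,(0,0,255),-1)
print('G',G)
cv2.imwrite('pics/chk_s.png',cv2.resize(sd[180:380,235:395],None,fx=3.0,fy=3.0))
cv2.imwrite('pics/chk_t.png',cv2.resize(tp[170:300,195:460],None,fx=3,fy=3))
E
```

```text
Traceback (most recent call last):
  File "h.py", line 9, in onz
    o,d=ray(n,uv); return o+d*(z-o[2])/d[2]
        ~~~^^^^^^
  File "h.py", line 7, in ray
    K,R,t=cam(n); d=R.T@np.linalg.solve(K,np.array([uv[0],uv[1],1.])); return -R.T@t,d
          ~~~^^^
  File "h.py", line 4, in cam
    c=robot.camera_info(n); K=np.array([[c['fx'],0,c['cx']],[0,c['fy'],c['cy']],[0,0,1.]])
ValueError: time passes only in moves, steps and waits
```

Too many calibration calls, so I'll cache them.

```bash
sed -i 's/^def cam(n):/import functools\n@functools.cache\ndef cam(n):/' h.py; cat > m.py <<'E'
from h import *
f=cv2.imread('pics/top0.png'); g=cv2.cvtColor(f,cv2.COLOR_BGR2HSV)
m=np.zeros(f.shape[:2],np.uint8); m[180:300,195:395]=((g[...,1]<45)&(g[...,2]>170))[180:300,195:395]
n,l,s,c=cv2.connectedComponentsWithStats(m)
m=np.isin(l,[k for k in range(1,n) if s[k,4]>60])
ys,xs=np.where(m); P=np.array([onz('top',(x,y),.066)[:2] for x,y in zip(xs,ys)],np.float32)
r=cv2.minAreaRect(P*1000); print(r,s[1:][s[1:,4]>60].tolist())
b=cv2.boxPoints(r)/1000; print(b)
e=[b[1]-b[0],b[2]-b[1]]; L=max(e,key=np.linalg.norm); L=L/np.linalg.norm(L); L=L if L[1]>0 else -L
X=np.array([L[1],-L[0]]); O=np.array(r[0])/1000+0.0125*L
print('O',O,'X',X,'Y',L)
np.save('sc.npy',np.array([O,X,L]))
W=lambda x,y,z:np.r_[O+X*x+L*y,z]
sd=cv2.imread('pics/side0.png'); tp=f.copy()
for p in [(.12,-.255,.066),(-.12,-.255,.066),(.12,.23,.066),(-.12,.23,.066),(0,-.234,.067),(0,.012,.097),(-.045,.012,.097),(.045,.012,.097),(-.035,-.115,.01),(.055,-.115,.01),(-.108,-.006,.01)]:
    for n,i in(('side',sd),('top',tp)):
        u=proj(n,W(*p)); cv2.circle(i,tuple(int(round(k)) for k in u),1,(0,0,255),-1)
a=np.radians(58.26);A=np.array([np.cos(a),np.sin(a)]);G=np.array([.45206,-.32915])+.0035*A
for q in(-.072,0,.04,.065):
    for n,i in(('side',sd),('top',tp)):
        u=proj(n,np.r_[G+A*q,.006]); cv2.circle(i,tuple(int(round(k)) for k in u),1,(0,0,255),-1)
print('G',G)
cv2.imwrite('pics/chk_s.png',cv2.resize(sd[180:380,235:395],None,fx=3.0,fy=3.0))
cv2.imwrite('pics/chk_t.png',cv2.resize(tp[170:300,195:460],None,fx=3,fy=3))
E
python3 m.py
```

```text
((550.0308837890625, 62.29295349121094), (243.3218231201172, 487.0303039550781), 6.956496715545654) [[205, 189, 177, 104, 3017], [266, 244, 17, 18, 143], [246, 247, 17, 17, 140], [228, 258, 14, 18, 106], [274, 263, 12, 12, 109], [244, 267, 12, 11, 104]]
[[ 0.39977208  0.28928038]
 [ 0.45875913 -0.19416457]
 [ 0.70028967 -0.16469449]
 [ 0.6413026   0.3187505 ]]
O [0.54851694 0.07470093] X [0.9926384  0.12111578] Y [-0.12111578  0.9926384 ]
G [ 0.45390123 -0.32617345]
```

View pics/chk_s.png

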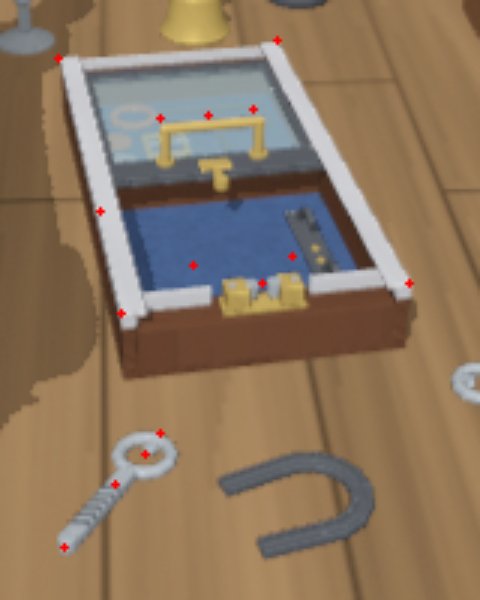

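View pics/chk_t.png

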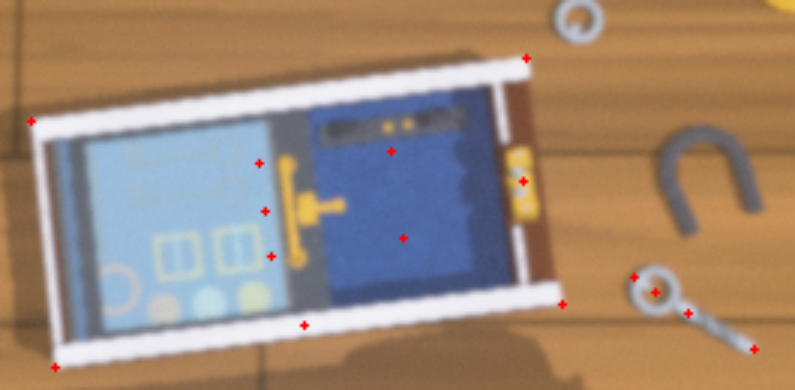

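Tracks fit at 243×487 mm against the expected 240×485. The opener points land on it in both views. The pull sits about 20 mm short of the fully open prediction, so I'll measure it directly and plan the grasp.

```bash
cat >> h.py <<'E'
def sc(): 
    O,X,Y=np.load('sc.npy'); return O,X,Y
def W(x,y,z): O,X,Y=sc(); return np.r_[O+X*x+Y*y,z]
def toS(p): O,X,Y=sc(); d=np.asarray(p)[:2]-O; return np.array([d@X,d@Y])
def yel(img,box):
    g=cv2.cvtColor(img,cv2.COLOR_BGR2HSV); m=np.zeros(img.shape[:2],np.uint8); x0,y0,x1,y1=box
    m[y0:y1,x0:x1]=(cv2.inRange(g,(15,120,130),(32,255,255))>0)[y0:y1,x0:x1]
    ys,xs=np.where(m); return np.c_[xs,ys]
def rot(d):  # tool down, jaw (y) axis along d
    y=np.r_[d/np.linalg.norm(d),0]; z=np.array([0,0,-1.]); return np.c_[np.cross(y,z),y,z]
A=np.array([np.cos(np.radians(58.26)),np.sin(np.radians(58.26))]); G=np.array([.4539,-.3262])
E
python3 - <<'E'
from h import *
f=cv2.imread('pics/top0.png'); p=yel(f,(280,210,315,265))
S=np.array([toS(onz('top',q,.097)) for q in p]); 
print('pull x',S[:,0].min(),S[:,0].max(),'bar y med',np.median(S[S[:,0]>.02,1]),np.median(S[S[:,0]<-.02,1]))
p=yel(f,(355,210,385,250)); S=np.array([toS(onz('top',q,.067)) for q in p]); print('catch',S.min(0),S.max(0))
s=cv2.imread('pics/side0.png'); p=yel(s,(280,210,330,240)); S=np.array([toS(onz('side',q,.097)) for q in p]);print('side pull',S.min(0),S.max(0))
O,X,Y=sc()
for sg in(1,-1):
    n=np.array([-A[1],A[0]])*sg   # jaw axis at pick; opener x->Y is placed: jaw -> perp of Y
    nb=np.array([-Y[1],Y[0]])*sg
    for nm,pos,d in(('pick',np.r_[G,.0215],n),('hi',np.r_[G,.2],n),('place',W(-.035,-.115,.032),nb),('placehi',W(-.035,-.115,.2),nb),('push0',W(0,.03,.097),nb),('push1',W(0,-.18,.097),nb)):
        q=robot.ik(pos,rot(d)); print(sg,nm,None if q is None else np.round(q,2))
print(robot.get_state()['time'])
E
```

```text
pull x -0.05284054121244129 0.04807653522640956 bar y med -0.011443761416222668 -0.010913831743197483
catch [-0.05968549 -0.28597134] [ 0.0552366 -0.2178368]
side pull [-0.05914599 -0.11203294] [ 0.04865185 -0.00636762]
1 pick [-0.2   0.92  1.08  1.94 -1.02  0.96 -2.3 ]
1 hi [-0.24  0.54  1.09  1.83 -0.53  1.1  -2.65]
1 place [-0.76  0.85  1.08  2.01 -0.98  0.93 -2.17]
1 placehi [-0.82  0.47  1.09  1.9  -0.47  1.06 -2.55]
1 push0 [ 0.55  0.73 -1.09  1.87  0.76  1.03  2.4 ]
1 push1 [-0.63  0.78  1.08  1.86 -0.81  1.03 -2.22]
-1 pick [ 0.77  0.59 -0.26  1.91  0.23  0.67 -0.18]
-1 hi [ 0.82  0.34 -0.31  1.8   0.12  1.02 -0.09]
-1 place [ 0.5   0.6  -0.59  1.97  0.49  0.72 -0.27]
-1 placehi [ 0.58  0.34 -0.67  1.86  0.25  1.03 -0.07]
-1 push0 [ 0.4   0.6  -0.84  1.87  0.56  0.92 -0.58]
-1 push1 [ 0.61  0.57 -0.64  1.82  0.43  0.89 -0.1 ]
0.1
```

With jaw sign -1 every pose sits mid-range. The pull bar is at showcase y ≈ -11 mm, which is an opening of about 0.182 m, so the bay is open beyond y = -38 mm. Next I pick the opener.

```bash
python3 - <<'E'
from h import *
n=np.array([A[1],-A[0]]); R=rot(n)
robot.gripper_to(.045)
robot.move_ptp(np.r_[G,.13],R)
snap('top','t1.png'); snap('side','s1.png')
print(robot.move_linear(np.r_[G,.0215],velocity=.12,threshold=12))
s=robot.get_state(); print(s['time'],s['ee_pos'],s['force'])
snap('side','s2.png')
E
```

```text
False
3.65 [ 0.45427786 -0.32643329  0.02214946] [-0.47704529 -0.42536685 -0.33519184]
```

```bash
python3 -c "
import cv2
f=cv2.imread('pics/s2.png');cv2.imwrite('pics/s2c.png',cv2.resize(f[220:420,150:400],None,fx=3,fy=3))"
```

```text
(no output)
```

View pics/s2c.png

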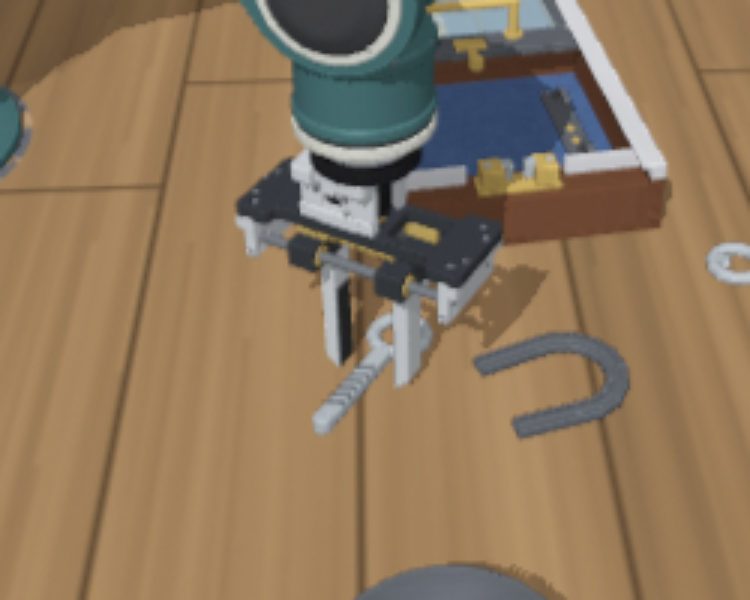

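The fingers straddle the handle: left finger at crop (340,350), right at (405,370), opener tail at (322,425). The horseshoe is clear. I'll close, lift and check.

```bash
python3 - <<'E'
from h import *
robot.gripper_to(.0); s=robot.get_state(); print('open',s['opening'],s['force'])
robot.move_linear(np.r_[G,.18],velocity=.15)
s=robot.get_state(); print(s['time'],s['opening'],s['force'],s['moment'])
O,X,Y=sc(); robot.move_ptp(W(-.035,-.118,.18),rot(np.array([Y[1],-Y[0]])))
s=robot.get_state(); print(s['time'],s['opening'],toS(s['ee_pos']),s['ee_pos'][2],s['force'],s['moment'])
snap('top','t3.png'); f=snap('side','s3.png')
f=cv2.imread('pics/s3.png');cv2.imwrite('pics/s3c.png',cv2.resize(f[80:320,180:440],None,fx=2.5,fy=2.5))
E
```

```text
open 0.0136312719978597 [-1.41909263  0.49247019  2.20374885]
5.5 0.013575082914887264 [ 0.01955771  0.80165672 -1.34053931] [-0.06638609 -0.01885233  0.01308855]
6.6167 0.013278542381736947 [-0.03529358 -0.11978733] 0.17980895599244145 [-0.39634483 -0.46668764 -0.55213518] [-0.13398606 -0.11184807 -0.03166763]
```

View pics/s3c.png

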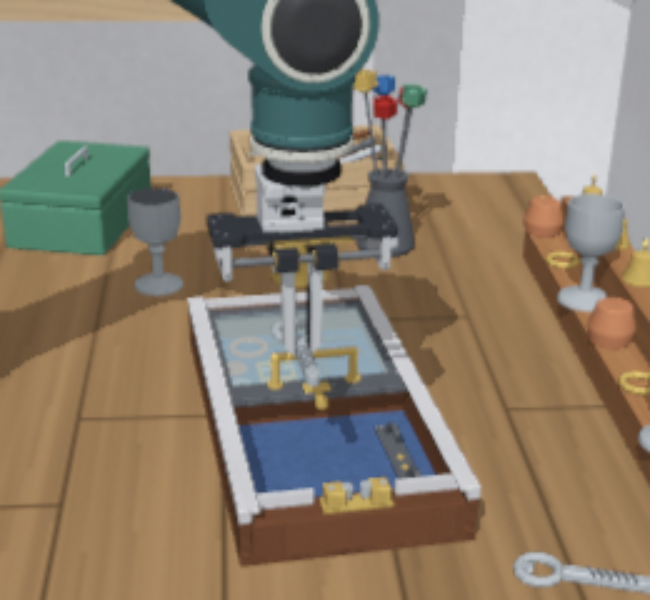

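View pics/t3.png

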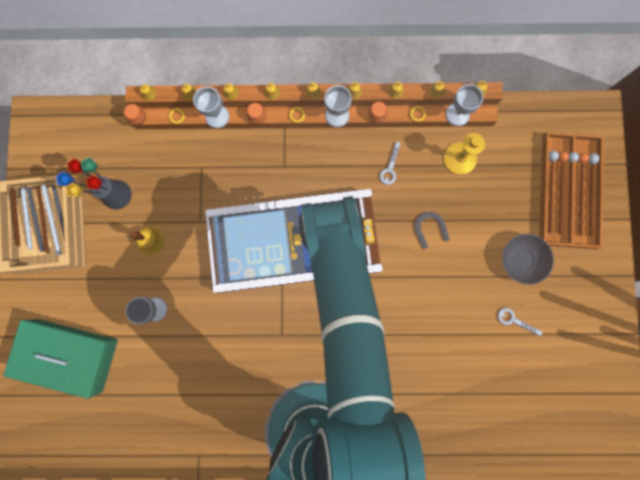

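The opener is held (13.4 mm opening) and lined up over the bay. The pane's strike reaches to about y = -57 mm, so I'll go a little further from it, to y = -127 and x = -38 mm, then lower with force sensing.

```bash
python3 - <<'E'
from h import *
x,y=-.038,-.127
robot.move_linear(W(x,y,.10),velocity=.1)
print(robot.move_linear(W(x,y,.046),velocity=.06,threshold=8))
robot.pause(.2)
c=robot.move_linear(W(x,y,.0315),velocity=.02,threshold=3)
s=robot.get_state(); print(c,s['time'],s['opening'],toS(s['ee_pos']),s['ee_pos'][2],s['force'])
snap('side','s4.png')
f=cv2.imread('pics/s4.png');cv2.imwrite('pics/s4c.png',cv2.resize(f[150:310,240:390],None,fx=3.7,fy=3.7))
E
```

```text
False
True 9.625 0.013320744586174856 [-0.03816681 -0.12696429] 0.03158043996713737 [-1.43481686  0.01812884  8.58189563]
```

View pics/s4c.png

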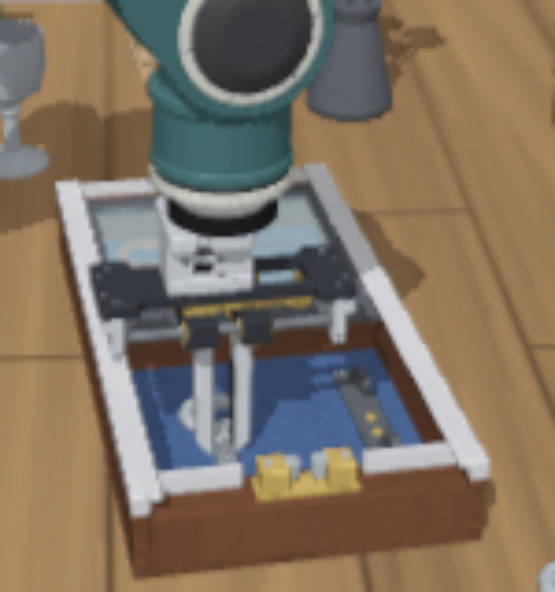

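Contact came at z = 31.6 mm, against 32 mm expected for the felt, so the opener is resting on it. I'll release and lift straight up.

```bash
python3 - <<'E'
from h import *
x,y=-.038,-.127
robot.gripper_to(.040); robot.pause(.1)
robot.move_linear(W(x,y,.12),velocity=.12)
robot.move_linear(W(x,y,.17),velocity=.2)
O,X,Y=sc()
robot.move_ptp(W(-.002,.06,.2),rot(np.array([Y[1],-Y[0]])))
robot.gripper_to(0)
s=robot.get_state(); print(s['time'],s['opening'],toS(s['ee_pos']),s['force'])
snap('side','s5.png');snap('top','t5.png')
f=cv2.imread('pics/s5.png');a=cv2.resize(f[180:310,245:385],None,fx=2.8,fy=2.8)
f=cv2.imread('pics/t5.png');b=cv2.resize(f[180:310,245:385],None,fx=2.8,fy=2.8);cv2.imwrite('pics/c5.png',np.hstack([a,b]))
E
```

```text
13.2083 0.0006692831978212022 [-0.00202073  0.05997321] [-0.45233117 -0.30922562 -0.68805991]
```

View pics/c5.png

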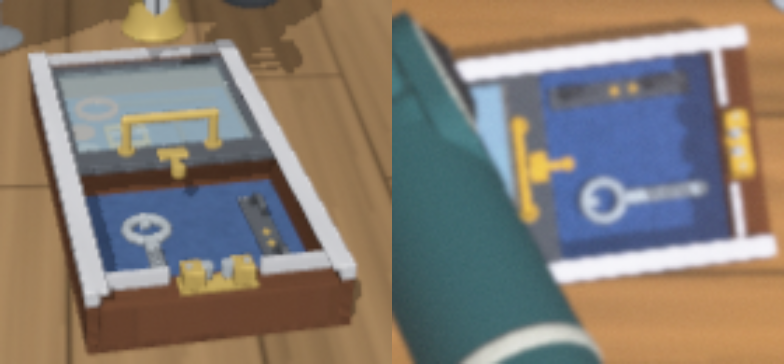

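The opener lies flat at crop (605,200)–(705,187), parallel to the hook at (555,95)–(690,75) within about 1°, and the pull is still in view. Now I push the pull from behind with closed fingertips.

```bash
python3 - <<'E'
from h import *
x=-.002; z=.096
robot.move_linear(W(x,.035,.14),velocity=.15)
print(robot.move_linear(W(x,.035,z),velocity=.08,threshold=6))
c=robot.move_linear(W(x,-.04,z),velocity=.08,threshold=12)
s=robot.get_state(); print(c,s['time'],toS(s['ee_pos']),s['force'])
c=robot.move_linear(W(x,-.155,z),velocity=.08,threshold=12)
s=robot.get_state(); print(c,s['time'],toS(s['ee_pos']),s['ee_pos'][2],s['force'])
snap('side','s6.png');snap('top','t6.png')
E
```

```text
False
False 15.675 [-0.00206476 -0.03958985] [-0.21678889  0.27257501  0.0505458 ]
False 17.2583 [-0.00200243 -0.15465171] 0.09598693509233773 [-0.35573011  0.88311314 -0.28632402]
```

View pics/s6.png

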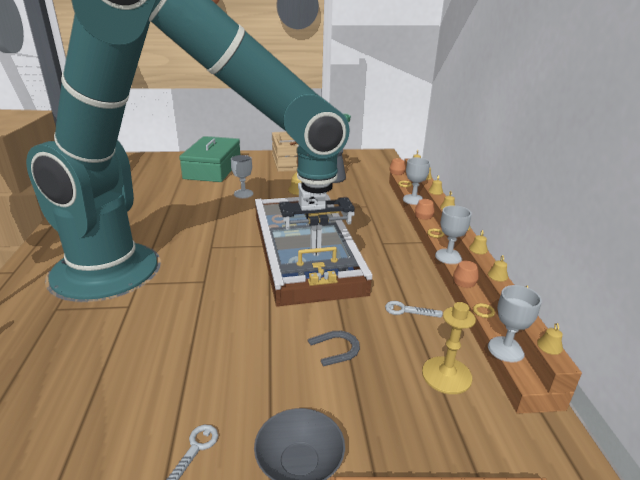

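The pane is following: pull at about (318,252), strike now at the catch (321,272). Now the final push through the catch, force-limited.

```bash
python3 - <<'E'
from h import *
x=-.002; z=.096
c=robot.move_linear(W(x,-.190,z),velocity=.04,threshold=25)
s=robot.get_state(); print(c,s['time'],toS(s['ee_pos']),s['force'])
robot.pause(.3)
s=robot.get_state(); print(toS(s['ee_pos']),s['force'])
snap('side','s7.png');snap('top','t7.png')
f=cv2.imread('pics/s7.png');cv2.imwrite('pics/s7c.png',cv2.resize(f[190:310,250:380],None,fx=4.5,fy=4.5))
E
```

```text
True 18.025 [-0.00196249 -0.18026846] [1.1991192  5.09198105 3.69450046]
[-0.00212575 -0.18025395] [1.03456614 3.61893918 1.42136424]
```

View pics/s7c.png

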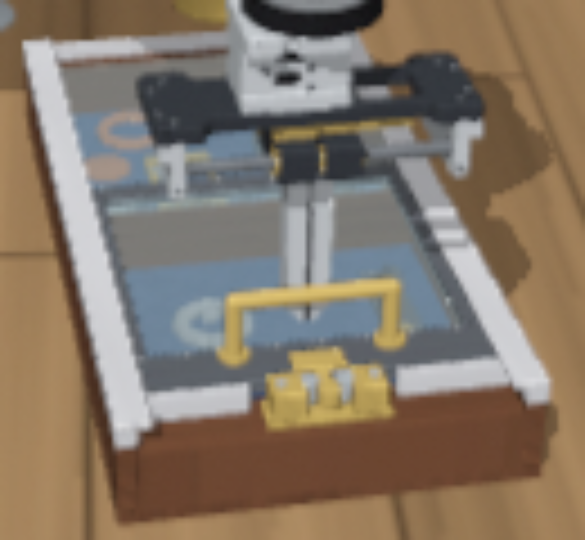

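It stopped at tool y = -180.3 mm, exactly the predicted home stop, with the strike between the rollers. I'll back off and measure the pull.

```bash
python3 - <<'E'
from h import *
x=-.002; z=.096
robot.move_linear(W(x,-.150,z),velocity=.08)
robot.move_linear(W(x,-.145,.25),velocity=.2)
O,X,Y=sc(); robot.move_ptp(np.array([.35,-.38,.3]),robot.get_state()['tool_rot'])
robot.pause(.5)
s=robot.get_state(); print(s['time'],s['force'])
snap('side','s8.png');snap('top','t8.png')
f=cv2.imread('pics/s8.png');a=cv2.resize(f[180:310,245:385],None,fx=2.8,fy=2.8)
f=cv2.imread('pics/t8.png');b=cv2.resize(f[180:310,250:390],None,fx=2.8,fy=2.8);cv2.imwrite('pics/c8.png',np.hstack([a,b]))
p=yel(f,(335,200,362,260));S=np.array([toS(onz('top',q,.097)) for q in p])
for lo,hi in((.02,.05),(-.05,-.02)):
    k=(S[:,0]>lo)&(S[:,0]<hi); print('bar y',np.median(S[k,1]),k.sum())
p=yel(cv2.imread('pics/t0.png') if 0 else cv2.imread('pics/top0.png'),(335,200,362,260))
E
```

```text
21.7833 [ 0.68760327 -0.05184107  0.35561515]
bar y -0.19336539049876145 39
bar y -0.19268000526443432 31
```

View pics/c8.png

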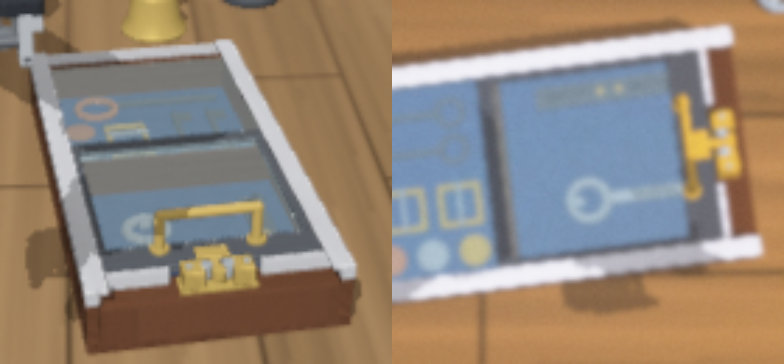

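View pics/t8.png

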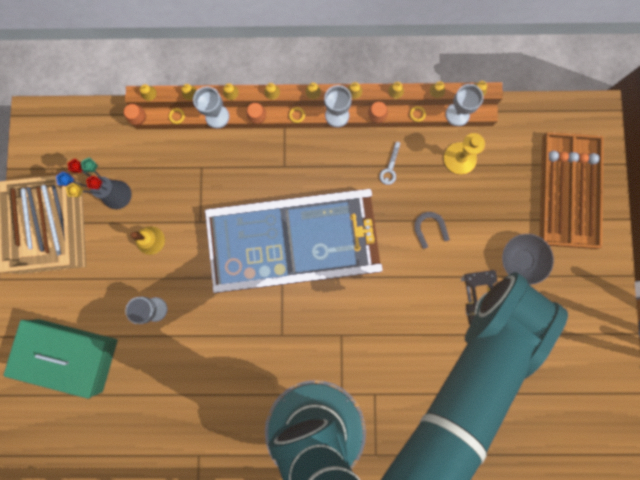

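The pull is at y = -193 mm, which is home, and it stayed there after release. The opener lies flat under the glass at (332,250). The horseshoe (430,228) and bell (148,238) are unmoved, and the hand is free.

```bash
python3 -c "
from h import *
robot.sign_off()"
```

```text
the job is handed in; nothing more can be done
```

The job is done and handed in at about 22 s of the 54 s allowed. The opener is in the open bay of the showcase and the glass pane is shut and latched.

- **Opener:** I picked the one nearest the base, at 0.56 m; the look-alikes were at 0.67 m and 0.81 m. I lowered it until it touched the felt at 31.6 mm tool height (32 mm expected) and released it there. By eye in the top view it lies parallel to the coat hook within about 1°.
- **Pane:** I pushed the pull bar from behind with closed fingertips. It met its stop at tool y = -180.3 mm, with -180 mm expected. After I backed off, the bar measured -192.7 to -193.4 mm along its length, against -193 mm for home, so the catch holds it.
- **Other things:** The horseshoe and bell sit at the same pixels as at the start. The coat hook, seen through the glass, looks unmoved. The arm was touching nothing at the end.
- **Disagreements:** The pane began at about 0.182 m open, not the fully open 0.205 m, so I measured the pull instead of assuming it. The showcase outline measured 2–3 mm large, which I put down to pixel blur. The force when the final push stopped read only about 5 N, so I relied on position and the pictures to judge that it was closed.

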